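# Tip the V-block onto its back over the bench fence

### The arm

A 7-joint arm with a two-finger parallel gripper is mounted at the origin on the work surface. World frame = base frame: x ahead of the robot, y to its left, z up, the work surface at z = 0. Lengths are in mm, angles in rad, forces in N, time in s.
With the tool pointing down it reaches from about 400 to 875 mm from the base axis. Payload 4.4 kg.
Tool frame: the origin (TCP) lies at the very end of the fingers, on their centre line; the grasp point (between the pads) lies 19 mm behind it; y points along the fingers, x is the direction in which the jaws open and shut, and the axes are right-handed (so a half turn about y gives the same grasp; the last joint's range is limited). The gripper opens to 85 mm and grips with 20 to 120 N. Pads are 22 mm wide; open, the fingers measure 114 mm over their backs; the gripper's body (76 mm by 85 mm) begins 54 mm behind the grasp point. The pads swing forward as they close: fully open they stand 13 mm farther back than shut.
Start: joints at [-1.245, 0.628, 0.038, 1.517, -0.027, 0.996, -0.02], TCP at [248.182, 600.769, 231.313] pointing down, gripper open.
Joint ranges: [-3.06, 3.06], [-0.37, 2.12], [-1.25, 1.32], [0.18, 2.47], [-1.1, 4.24], [0.23, 1.98], [-2.94, 2.94]. Speed limits (rad/s): [2.57, 2.57, 3.14, 3.14, 3.14, 3.14, 3.14].

### API

Orientations are given as [roll, pitch, yaw] about the fixed x, y, z axes, in that order (R = Rz(yaw) Ry(pitch) Rx(roll)).
In Python, from cell import readout, eyes, finish_job gives the robot as it stands. The module is installed in compiled form; this text tells all that it offers.
- The arm moves only by the tool apply_moves, never from a script. Its argument "commands" is a list that holds one entry, the list of rows, each a list of 6 numbers: the shift along the tool's x, y, z in units of 0.04 m (1.0 is 0.04 m), then the turn, a rotation vector about the tool's x, y, z in units of 5 degrees (1.0 is 5 degrees). A call has 1 to 8 rows; each row shifts and turns the pose as measured when the row begins, along the tool's axes as they then stand; what a row does not reach is not made up. A row lasts 1/12 s, in which the tool goes at most 41.7 mm and 7.16 degrees, less where a joint would pass 70% of its speed; a pose out of reach is approached as far as the arm can. A call with a number of a shift or a turn outside -1 to 1 is refused whole. A call with a gripper value outside its range is refused whole. "claw" is the finger opening in mm, from 0 to 85.4, set as the call begins (left out, the last holds). The fingers move at their own pace and stop on an object; the grip force is fixed at half the most. Time passes only in rows, so rows that do not move let the fingers close. It gives the time, the measured TCP pose, the force and the opening at its end, in the units of the state.
- readout.read_state(): the state, without advancing time (a new reading comes with each control period).
- eyes.get_image(name): name is "side" or "top" or "wrist"; returns a dict with "image" (400x640x3 uint8, red, green, blue), "mtx" (3x3 intrinsics, pixels), "k1" (the pictures are not rectified: a ray, as slopes to the right and down, at radius r is drawn at 1 + k1 r^2 times it, then the intrinsics apply), "rvec" (rotation vector, rad) and "tvec" (3), from world to camera coordinates, as OpenCV has them. Camera axes: x right, y down, z forward; pixel columns grow to the right and rows downward; lengths in mm; the calibration is good to about 2 mm. A picture is of the moment at which its call begins. There is no depth.
- finish_job(): hands the job in, once; it reports no verdict.
The state is a dict: "clock": time; "qpos": joint angles; "qd": joint speeds; "tau": joint torques, N m; "eef_pos": TCP position; "tool_rot": TCP orientation; "force": force on the tool from outside, world axes, zero at the start; "torque": the same for the moment, N m; "width": finger opening in mm.
Only numpy, scipy, OpenCV 4.12 (cv2) and the standard library are available. Lean on these libraries where they do the work, as an engineer would, in place of code of your own. Each camera call takes 0.05 s, during which the arm holds its last target. There are 200 camera calls.

### The job

Slide the standing V-block along the bench until its foot is against the steel fence, then push it high up so that it tips over the fence and comes to rest flat on its back on the fence and plywood pad, with the V groove facing up and its length pointing squarely away from the fence. Do not lift or carry the block, and leave the plain block of the same size standing where it is.

Things in the scene. Friction and masses are not known exactly. Their poses are not given: they have to be found in the camera images.
- vee_block: Aluminium V-block, 0.3 to 0.5 kg, standing on end: 84 mm tall (z), 36 deep (x), 54 wide (y). A V groove 24 mm wide, 12 deep runs down the middle of its -x face, which faces away from the fence; flat 15 mm lands beside it. Starts 25 to 50 mm short of the fence, within 10 deg of square to it. Origin: centre of its foot. Pushed low (under 20 mm) it slides; pushed high it topples about its foot.
- vee_centre (a point): The middle of the V-block: on its z axis, 42 mm from its origin, axes as the block's. In a proper tip it never rises above about 55 mm over the bench.
- plain_block: Aluminium block of the same outer size and axes (36 x 54 x 84 mm, origin at the centre of its foot) with flat faces, no groove. Stands about 180 mm to the left or right of the V-block, about as near the fence. To be left alone. A small brass bush, 24 mm across and 26 tall, stands between the blocks, about 90 mm from each.
- fence: Fixed low step: a steel bar 10 mm wide (x), 360 long (y), 12 high, and directly behind it, flush, a fixed plywood pad of the same length and height, 120 mm deep. Origin: at bench height, middle of the front face that the blocks are pushed against; x points from the blocks over the fence and pad, y along the fence, z up.
There are look-alikes about, which are no part of the job. What is shaped like the vee_block but turquoise is not meant.

How it is judged (in metres and radians):
On the way:
1. the V-block stands upright (within 12 degrees) with its foot against the fence (within about 10 mm) (x of vee_block in the frame of fence between -0.029 and -0.005 m and angle between vee_block's own z axis and vertical below 0.21 rad), for 0.05 s.
At the end, for the whole second after the job is handed in: V-block at rest on its back on fence and pad, groove up, flat within 10 deg, length within 15 deg of square to the fence, its middle 5 to 95 mm beyond the fence's front face and within 170 mm of the fence's middle; plain block upright within 10 deg and within 20 mm of its start (angle between vee_block's own x axis and vertical above 2.96 rad and height (world z) of vee_centre between 0.025 and 0.035 m and x of vee_centre in the frame of fence between 0.005 and 0.095 m and y of vee_centre in the frame of fence between -0.17 and 0.17 m and angle between the z axis of vee_block and the x axis of fence, either way round below 0.26 rad and linear speed of vee_block below 0.01 m/s and angle between plain_block's own z axis and vertical below 0.17 rad and distance of plain_block from where it was at the start of the episode below 0.02 m); the robot touches nothing.
It fails at once if the V-block is lifted: its middle rises above 75 mm (height (world z) of vee_centre above 0.075 m).
It fails at once if the plain block is moved more than 20 mm or tipped more than 10 degrees (distance of plain_block from where it was at the start of the episode above 0.02 m or angle between plain_block's own z axis and vertical above 0.17 rad).
It also fails if it takes over 40 s, if anything falls off the work surface, if the arm or the gripper's body presses on something with over 40 N, if the wrist force passes 120 N, or if a joint passes its speed limit or range.

## Working session

There is one attempt and no reset: what is moved stays moved. The work goes in short steps, Python scripts to look and compute and a tool call to move; the robot and the scene stay as the last step left them, time stands still between calls to the robot, and variables do not carry over. Pictures are saved under pics/ and viewed, about 8 in all and at most 12, crops included, and the job is handed in when it is done.

Besides the shell and the picture viewer there is one more tool, called after "Call:" as name(argument=value, ...), one argument or row to a line, values as JSON. apply_moves: Moves the arm, as the interface text tells. Shifts and turns lie within -1 to 1; 1 stands for 0.04 m of shift or 5 degrees of turn. Its arguments: {"type":"object","properties":{"commands":{"type":"array"},"claw":{"type":"number"}},"required":["commands"]}

```bash
mkdir -p pics; cat > h.py <<'E'
import numpy as np, cv2
from cell import readout, eyes
def grab(n,f):
    d=eyes.get_image(n); cv2.imwrite(f'pics/{f}.png',d['image'][:,:,::-1]); np.save(f'pics/{f}.npy',d,allow_pickle=True); return d
def load(f): return np.load(f'pics/{f}.npy',allow_pickle=True).item()
def ray(d,uv):
    K=np.array(d['mtx']);p=np.array([(uv[0]-K[0,2])/K[0,0],(uv[1]-K[1,2])/K[1,1]]);q=p.copy()
    for _ in range(20): q=p/(1+d['k1']*(q@q))
    R=cv2.Rodrigues(np.array(d['rvec'],float))[0];t=np.array(d['tvec'],float).ravel()
    return -R.T@t, R.T@np.array([q[0],q[1],1])
def atz(d,uv,z):
    c,r=ray(d,uv); return c+r*(z-c[2])/r[2]
def proj(d,P):
    R=cv2.Rodrigues(np.array(d['rvec'],float))[0];t=np.array(d['tvec'],float).ravel()
    c=R@np.array(P,float)+t;q=c[:2]/c[2];q=q*(1+d['k1']*(q@q));K=np.array(d['mtx']);return K[:2,:2]@q+K[:2,2]
E
python3 - <<'E'
from h import *
print(readout.read_state())
a=grab('top','t0');b=grab('side','s0')
for d in(a,b): print(d['mtx'],d['k1'],ray(d,(320,200)))
E
```

```text
{'clock': 0.0, 'qpos': array([-1.24481167,  0.62934574,  0.03844977,  1.5183818 , -0.02699648,
        0.99629833, -0.01999202]), 'qd': array([-7.52530708e-04, -3.74347321e-04,  1.10319088e-03, -2.76246833e-05,
        7.71449692e-04, -2.44986931e-04, -4.09735938e-04]), 'tau': array([-4.25299513e-04, -5.63410413e+01,  1.22638777e+00, -1.93446350e+01,
        1.11090794e-02,  1.03293755e-02,  6.39517282e-06]), 'eef_pos': array([247.93213661, 600.17271377, 230.38507796]), 'tool_rot': array([-1.57082946,  0.00191467,  1.1790149 ]), 'force': array([ 0.5340515 , -0.84234328, -0.21404151]), 'torque': array([ 0.00827426, -0.00665091,  0.02912297]), 'width': 85.50847409372578}
[[414.58968968   0.         321.50920782]
 [  0.         414.58968968 203.47144453]
 [  0.           0.           1.        ]] -0.10510208229547871 (array([478.70818237,  41.42051341, 716.27566061]), array([ 0.0578815 ,  0.00226531, -0.99836264]))
[[371.9134519    0.         321.97225813]
 [  0.         371.9134519  198.27416859]
 [  0.           0.           1.        ]] -0.04229231029380127 (array([192.56825632, 357.77211969, 479.35519958]), array([ 0.52183089, -0.52561313, -0.67191741]))
```

View pics/t0.png

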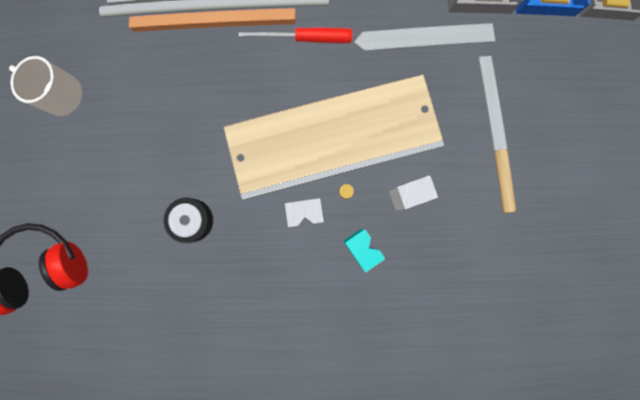

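View pics/s0.png

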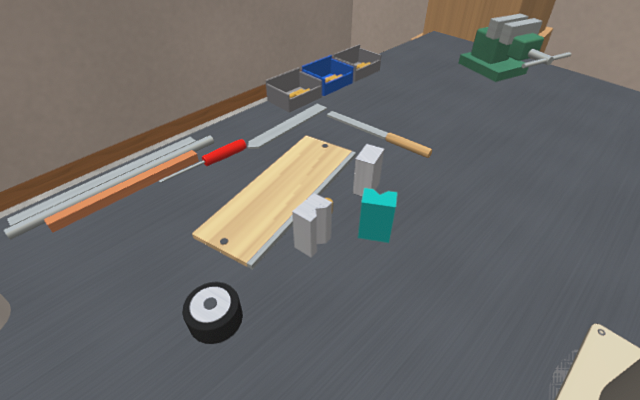

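Candidates: the silver notched block at top (304,212) and side (312,225), the turquoise look-alike (365,250), and the plain block (414,192). I choose the silver notched one, and will check it in a close crop.

```bash
python3 - <<'E'
from h import *
i=cv2.imread('pics/t0.png')[130:280,225:450]
cv2.imwrite('pics/c0.png',cv2.resize(i,None,fx=3.5,fy=3.5,interpolation=cv2.INTER_CUBIC))
E
```

```text
(no output)
```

View pics/c0.png

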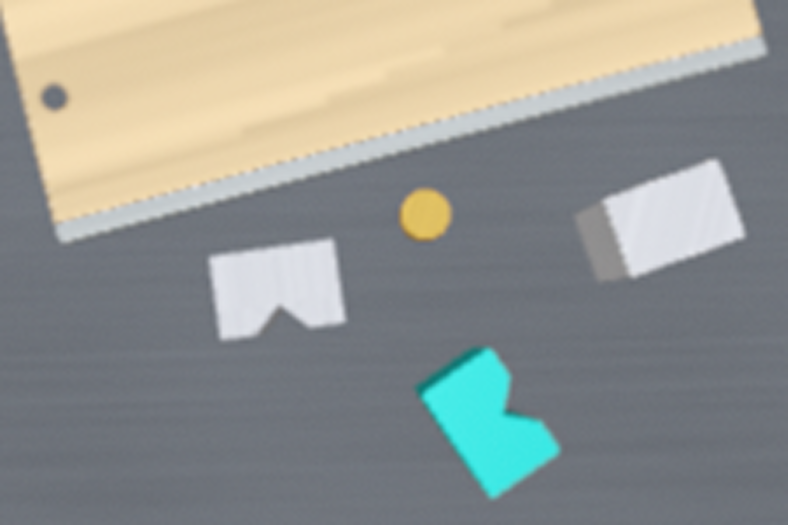

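The crop confirms it: a silver block with its V notch on the side away from the fence. Its top corners in the crop are (208,257), (333,239), (346,321) and (220,340). The fence front runs from (62,242) to (767,53).

```bash
cat > m.py <<'E'
from h import *
d=load('t0')
P=lambda x,y,z: atz(d,((x+.5)/3.5-.5+225,(y+.5)/3.5-.5+130),z)[:2]
a,b=P(62,242,12),P(767,53,12); o=(a+b)/2; y=(a-b)/np.linalg.norm(a-b); x=np.array([y[1],-y[0]])
print('fence',o,np.linalg.norm(a-b),'x',x,'ang',np.degrees(np.arctan2(x[1],x[0])))
F=lambda p: np.array([(p-o)@x,(p-o)@y])
for n,c in dict(v=[(208,257),(333,239),(346,321),(220,340)],p=[(604,198),(717,160),(745,238),(632,277)],t=[(420,395),(490,347),(560,450),(493,498)]).items():
    q=[P(*k,84) for k in c]; m=np.mean(q,0); e=q[0]-q[1]+q[3]-q[2]
    print(n,m,F(m),'sides',[np.linalg.norm(q[i]-q[i-1]) for i in range(4)],'yaw',np.degrees(np.arctan2(e[1],e[0]))-90, [F(k).round(1) for k in q])
m=P(425,214,26);print('bush',m,F(m))
E
python3 m.py
```

```text
fence [567.5389416    0.94218573] 359.5662124887821 x [0.97140102 0.23744486] ang 13.735783132785919
v [497.21801382  68.16030934] [-52.3492225   81.99309684] sides [np.float64(36.590374903496134), np.float64(55.14755251877158), np.float64(36.21672563573124), np.float64(55.49613146470806)] yaw 7.010429067346408 [array([-30.9, 107.3]), array([-37.6,  52.6]), array([-73.6,  56.5]), array([-67.3, 111.6])]
p [ 524.13558488 -107.21368114] [-67.84312005 -94.75681493] sides [np.float64(36.713664855124954), np.float64(53.238005763310106), np.float64(36.4961530271885), np.float64(53.28029739237081)] yaw 17.269440727375112 [array([-51.2, -66.9]), array([ -48., -120.]), array([ -84.4, -122.6]), array([-87.8, -69.5])]
t [436.9642853 -23.5850243] [-132.66421403    7.17852484] sides [np.float64(54.849212523244425), np.float64(36.979418484751484), np.float64(54.203735772066835), np.float64(35.880503461714476)] yaw 33.38205470168127 [array([-113. ,   33.8]), array([-100.9,   -1.1]), array([-152.2,  -18.8]), array([-164.5,   14.9])]
bush [533.0881422   -0.91704474] [-33.90700632   6.37410704]
```

Measured sizes agree (36.5×55 top face, fence 359.6 long). In fence coordinates the V-block is at (-52, 82), yaw -6.7°. The bush is at y 6, the plain block at y -95, and the turquoise block's corner at y 34.

Plan: push on both lands with the fingers about 30 mm open, and the tool tilted about 28° with the tips leading so the gripper body stays clear. First I travel at the present height.

Call:
apply_moves(
  commands=[
    [[-0.76,0,-0.68,0,0,0],[-0.76,0,-0.68,0,0,0],[-0.76,0,-0.68,0,0,0],[-0.76,0,-0.68,0,0,0],[-0.76,0,-0.68,0,0,0],[-0.76,0,-0.68,0,0,0],[-0.76,0,-0.68,0,0,0]],
  ],
  claw=30,
)

```text
clock: 0.68
eef_pos: [338.1, 332.7, 225.0]
tool_rot: [-1.564, 0.001, 1.198]
force: [1.9, 0.7, -0.6]
width: 29.7
```

Call:
apply_moves(
  commands=[
    [[-0.76,0,-0.68,0,0,0],[-0.76,0,-0.68,0,0,0],[-0.76,0,-0.68,0,0,0],[-0.76,0,-0.68,0,0,0],[-0.76,0,-0.68,0,0,0],[-0.76,0,-0.68,0,0,0],[-0.76,0,-0.68,0,0,0]],
  ],
)

```text
clock: 1.27
eef_pos: [436.1, 58.1, 223.6]
tool_rot: [-1.563, 0.002, 1.2]
force: [1.3, 0.8, 0.1]
width: 30.0
```

Call:
apply_moves(
  commands=[
    [[0,0,0,0,-0.9,0],[0,0,0,0,-0.9,0],[0,0,0,0,-0.9,0],[0,0,0,0,-0.9,0],[0,0,0,0,-0.9,0],[0,0,0,0,-0.9,0],[0,0,0,0,-0.9,0],[0,0,0,0,-0.9,0]],
  ],
)

```text
clock: 1.93
eef_pos: [437.7, 43.5, 222.3]
tool_rot: [-1.56, 0.003, 1.833]
force: [0.0, 0.2, 0.4]
width: 30.2
```

Call:
apply_moves(
  commands=[
    [[0,0,0,-0.93,0,0],[0,0,0,-0.93,0,0],[0,0,0,-0.93,0,0],[0,0,0,-0.93,0,0],[0,0,0,-0.93,0,0],[0,0,0,-0.93,0,0],[0,0,0,0,0,0]],
  ],
)

```text
clock: 2.52
eef_pos: [426.8, 36.0, 211.2]
tool_rot: [-1.873, 0.017, 1.835]
force: [-0.7, -0.3, -0.1]
width: 29.9
```

```bash
cat > g.py <<'E'
# usage: g.py fx fy z [tilt] : remaining move to fence-frame TCP target, tool axes, units
import sys; from h import *
from scipy.spatial.transform import Rotation as Ro
o=np.array([567.54,.94,0]);a=np.radians(13.74);B=Ro.from_euler('z',a).as_matrix()
s=readout.read_state();R=Ro.from_euler('xyz',s['tool_rot']);p=s['eef_pos']
print('now fence',(B.T@(p-o)).round(1),'force fence',(B.T@s['force']).round(1),'tilt/yaw',np.degrees(s['tool_rot']).round(1),'w',round(s['width'],1),'t',s['clock'],'q',s['qpos'].round(2))
if len(sys.argv)>3:
    t=o+B@np.array([float(v) for v in sys.argv[1:4]]); til=float(sys.argv[4]) if len(sys.argv)>4 else 28
    T=Ro.from_euler('z',a+np.pi/2)*Ro.from_euler('x',-np.pi/2-np.radians(til))
    print('shift units',(R.inv().apply(t-p)/40).round(2),'turn units',(np.degrees((R.inv()*T).as_rotvec())/5).round(2))
    print('tool-axis of +fx,+fy,+z (per 40mm):',R.inv().apply(B.T).round(3).tolist())
E
python3 g.py -115 86 110
```

```text
now fence [-128.4   67.5  211.2] force fence [-0.7 -0.1 -0.1] tilt/yaw [-107.3    1.   105.2] w 29.9 t 2.5167 q [ 0.17  0.26 -0.37  2.38  0.36  0.23  1.32]
shift units [0.5  2.51 0.42] turn units [-2.14  0.34 -0.07]
tool-axis of +fx,+fy,+z (per 40mm): [[-0.025, 0.298, -0.954], [1.0, -0.009, -0.029], [-0.017, -0.955, -0.297]]
```

Joint 6 is at its limit, so a 28° tilt isn't reachable here. Instead I use a nearly vertical tool (4°) with the TCP at about 16 mm. That puts the body at about 87 mm, above the block's 84, with the tip contact still low.

Call:
apply_moves(
  commands=[
    [[0.2,0.3,0.0,0.9,0.1,0],[0.2,0.3,0.0,0.9,0.1,0],[0.2,0.3,0.0,0.9,0.1,0],[0,0,0,0,0,0],[0,0,0,0,0,0]],
  ],
)

```text
clock: 2.93
eef_pos: [426.7, 61.2, 174.3]
tool_rot: [-1.625, 0.007, 1.806]
force: [0.1, -0.9, 0.7]
width: 29.7
```

```bash
python3 g.py -108 86 60 4
```

```text
now fence [-122.5   91.9  174.3] force fence [-0.1 -0.9  0.7] tilt/yaw [-93.1   0.4 103.5] w 29.7 t 2.9333 q [ 0.05  0.41 -0.36  2.2   0.31  0.52  1.27]
shift units [-0.13  2.87 -0.21] turn units [-0.18 -0.05 -0.08]
tool-axis of +fx,+fy,+z (per 40mm): [[0.005, 0.054, -0.999], [1.0, -0.007, 0.004], [-0.007, -0.999, -0.054]]
```

Call:
apply_moves(
  commands=[
    [[-0.04,0.7,-0.05,0,0,0],[-0.04,0.7,-0.05,0,0,0],[-0.04,0.7,-0.05,-0.1,0,0],[0,0.7,-0.05,-0.1,0,0],[0,0,0,0,0,0],[0,0,0,0,0,0]],
  ],
)

```text
clock: 3.43
eef_pos: [440.1, 55.0, 78.2]
tool_rot: [-1.645, 0.013, 1.807]
force: [0.6, 0.8, -0.8]
width: 29.9
```

```bash
python3 g.py -108 86 18 4; python3 - <<'E'
from h import *
d=grab('side','s1'); i=cv2.imread('pics/s1.png')[120:290,200:440]
cv2.imwrite('pics/c1.png',cv2.resize(i,None,fx=3.3,fy=3.3,interpolation=cv2.INTER_CUBIC))
E
```

```text
now fence [-110.9   82.8   78.2] force fence [ 0.8  0.7 -0.8] tilt/yaw [-94.2   0.8 103.6] w 29.9 t 3.4333 q [-0.03  0.61 -0.24  2.27  0.66  0.25  0.95]
shift units [0.1  1.51 0.04] turn units [ 0.05 -0.02 -0.16]
tool-axis of +fx,+fy,+z (per 40mm): [[0.003, 0.074, -0.997], [1.0, -0.014, 0.002], [-0.013, -0.997, -0.074]]
```

View pics/c1.png

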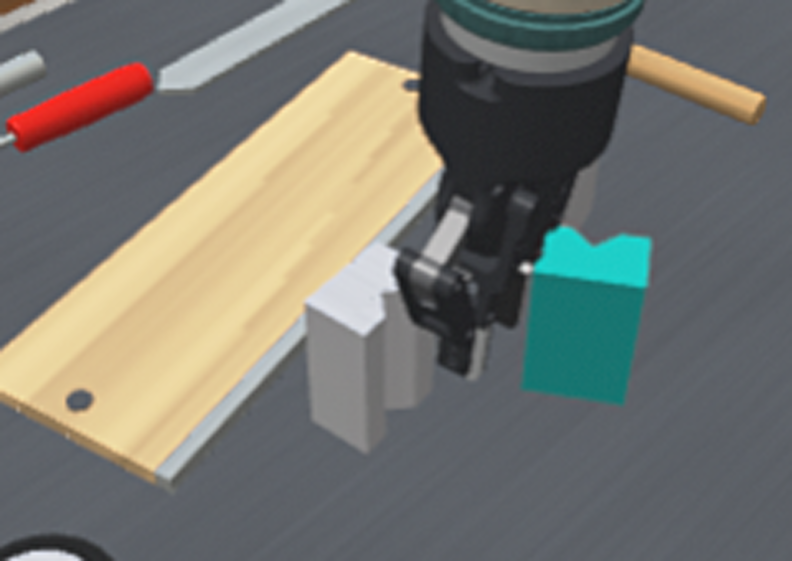

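The gripper stands behind the V-block with both fingers clear of it; the turquoise block is to the right and also clear. Next I descend, watching joint 6.

Call:
apply_moves(
  commands=[
    [[0.05,0.5,-0.1,0.1,0,0],[0.05,0.4,-0.1,0.1,0,0],[0,0.3,0,0.1,0,0],[0,0,0,0,0,0],[0,0,0,0,0,0]],
  ],
)

```text
clock: 3.9
eef_pos: [453.8, 60.4, 37.4]
tool_rot: [-1.63, 0.014, 1.804]
force: [0.3, -0.1, 0.2]
width: 30.7
```

```bash
python3 g.py -100 86 16 3
```

```text
now fence [-96.3  84.8  37.4] force fence [ 0.3 -0.2  0.2] tilt/yaw [-93.4   0.8 103.4] w 30.7 t 3.9 q [-0.02  0.72 -0.27  2.24  0.93  0.24  0.68]
shift units [0.04 0.53 0.12] turn units [ 0.08 -0.07 -0.17]
tool-axis of +fx,+fy,+z (per 40mm): [[0.007, 0.059, -0.998], [1.0, -0.015, 0.006], [-0.014, -0.998, -0.06]]
```

Call:
apply_moves(
  commands=[
    [[0.01,0.2,0.0,0.0,0,0],[0.01,0.2,0.0,0.0,0,0],[0,0.1,0,0.0,0,-0.1],[0,0,0,0,0,0],[0,0,0,0,0,0]],
  ],
)

```text
clock: 4.32
eef_pos: [457.3, 60.2, 24.3]
tool_rot: [-1.641, 0.008, 1.803]
force: [0.9, 0.4, 0.1]
width: 30.0
```

```bash
python3 g.py -60 86 16 3;  python3 - <<'E'
from h import *
for n in('side','top'): d=grab(n,n[0]+'2')
i=cv2.imread('pics/s2.png')[150:270,250:410]; j=cv2.imread('pics/t2.png')[130:250,240:400]
cv2.imwrite('pics/c2.png',cv2.resize(np.vstack([i,j]),None,fx=2.5,fy=2.5,interpolation=cv2.INTER_CUBIC))
E
```

```text
now fence [-93.   83.7  24.3] force fence [1.  0.2 0.1] tilt/yaw [-94.    0.5 103.3] w 30.0 t 4.3167 q [ 0.02  0.75 -0.31  2.24  1.14  0.24  0.48]
shift units [ 0.07  0.26 -0.81] turn units [ 0.2  -0.08 -0.1 ]
tool-axis of +fx,+fy,+z (per 40mm): [[0.008, 0.07, -0.998], [1.0, -0.009, 0.007], [-0.008, -0.998, -0.07]]
```

View pics/c2.png

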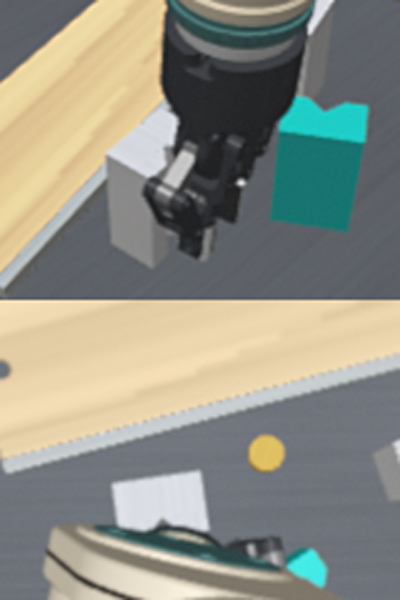

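The block is unmoved: its top still shows at the same place in the top view, and the fingers are just behind its lands. I lower 8 mm more and begin to push slowly.

Call:
apply_moves(
  commands=[
    [[0.0,0.12,-0.05,0.1,0,0],[0.0,0.08,-0.1,0.1,0,0],[0,0.02,-0.2,0.0,0,0],[0,0,-0.2,0,0,0]],
  ],
)

```text
clock: 4.75
eef_pos: [477.7, 64.0, 17.7]
tool_rot: [-1.618, 0.013, 1.804]
force: [-1.8, -0.2, -1.2]
width: 30.1
```

```bash
python3 g.py -60 85 16 3
```

```text
now fence [-72.3  82.6  17.7] force fence [-1.7  0.3 -1.2] tilt/yaw [-92.7   0.7 103.4] w 30.1 t 4.75 q [ 0.07  0.79 -0.41  2.17  1.05  0.34  0.58]
shift units [ 0.06  0.06 -0.31] turn units [-0.06 -0.07 -0.15]
tool-axis of +fx,+fy,+z (per 40mm): [[0.007, 0.047, -0.999], [1.0, -0.013, 0.006], [-0.013, -0.999, -0.047]]
```

Call:
apply_moves(
  commands=[
    [[0.01,0.02,-0.15,0,0,0],[0.01,0.02,-0.15,0,0,0],[0.01,0.01,-0.12,0,0,0],[0,0,0,0,0,0]],
  ],
)

```text
clock: 5.08
eef_pos: [493.5, 68.5, 16.0]
tool_rot: [-1.613, 0.014, 1.802]
force: [-1.2, 0.4, -0.6]
width: 29.9
```

```bash
python3 g.py -47 84 16 3
```

```text
now fence [-55.8  83.2  16. ] force fence [-1.1  0.7 -0.6] tilt/yaw [-92.4   0.8 103.3] w 29.9 t 5.0833 q [ 0.09  0.81 -0.44  2.12  1.01  0.39  0.62]
shift units [ 0.02  0.01 -0.22] turn units [-0.11 -0.09 -0.16]
tool-axis of +fx,+fy,+z (per 40mm): [[0.008, 0.042, -0.999], [1.0, -0.014, 0.008], [-0.014, -0.999, -0.042]]
```

Call:
apply_moves(
  commands=[
    [[0,0.01,-0.1,0,0,0],[0,0.01,-0.1,0,0,0],[0,0,0,0,0,0]],
  ],
)

```text
clock: 5.33
eef_pos: [500.9, 70.3, 15.2]
tool_rot: [-1.611, 0.014, 1.803]
force: [-0.8, -0.7, -0.1]
width: 30.1
```

```bash
python3 g.py -47 84 16 3; python3 - <<'E'
from h import *
for n in('side','top'): d=grab(n,n[0]+'3')
i=cv2.imread('pics/s3.png')[150:270,240:400]; j=cv2.imread('pics/t3.png')[130:250,240:400]
cv2.imwrite('pics/c3.png',cv2.resize(np.hstack([i,j]),None,fx=2.5,fy=4,interpolation=cv2.INTER_CUBIC))
E
```

```text
now fence [-48.3  83.2  15.2] force fence [-0.9 -0.5 -0.1] tilt/yaw [-92.3   0.8 103.3] w 30.1 t 5.3333 q [ 0.1   0.82 -0.46  2.1   0.99  0.41  0.64]
shift units [ 0.02 -0.02 -0.03] turn units [-0.14 -0.08 -0.17]
tool-axis of +fx,+fy,+z (per 40mm): [[0.008, 0.04, -0.999], [1.0, -0.014, 0.007], [-0.014, -0.999, -0.04]]
```

View pics/c3.png

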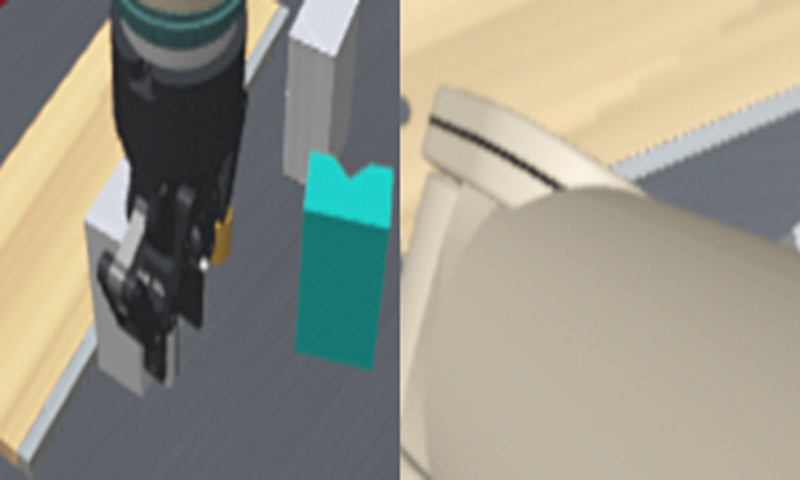

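The block is upright and moving with the fingers. Its near-left foot corner is almost at the steel bar, and the plain block and bush are untouched. I push on in small steps until the force rises.

Call:
apply_moves(
  commands=[
    [[0,0,-0.06,0,0,0],[0,0,-0.06,0,0,0],[0,0,0,0,0,0]],
  ],
)

```text
clock: 5.68
eef_pos: [502.6, 70.6, 15.2]
tool_rot: [-1.606, 0.016, 1.804]
force: [-1.3, -0.1, -1.1]
width: 30.2
```

```bash
python3 g.py
```

```text
now fence [-46.6  83.1  15.2] force fence [-1.3  0.2 -1.1] tilt/yaw [-92.    0.9 103.4] w 30.2 t 5.6833 q [ 0.11  0.82 -0.47  2.09  0.98  0.43  0.66]
```

Call:
apply_moves(
  commands=[
    [[0,0,-0.1,0,0,0],[0,0,-0.08,0,0,0],[0,0,0,0,0,0]],
  ],
)

```text
clock: 5.93
eef_pos: [502.4, 70.3, 14.7]
tool_rot: [-1.593, 0.019, 1.806]
force: [-0.0, -0.9, -0.3]
width: 30.0
```

```bash
python3 g.py
```

```text
now fence [-46.8  82.8  14.7] force fence [-0.2 -0.9 -0.3] tilt/yaw [-91.3   1.1 103.4] w 30.0 t 5.9333 q [ 0.11  0.83 -0.48  2.07  0.96  0.45  0.68]
```

Call:
apply_moves(
  commands=[
    [[0,-0.05,-0.12,-0.1,0,0],[0,0,-0.12,0,0,0]],
  ],
)

```text
clock: 6.1
eef_pos: [503.4, 70.3, 15.4]
tool_rot: [-1.587, 0.021, 1.806]
force: [-15.4, -1.0, 7.1]
width: 29.7
```

```bash
python3 g.py -70 83 16 3
```

```text
now fence [-45.8  82.6  15.4] force fence [-15.2   2.7   7.1] tilt/yaw [-90.9   1.2 103.5] w 29.7 t 6.1 q [ 0.12  0.83 -0.49  2.07  0.95  0.47  0.69]
shift units [ 0.01 -0.03  0.6 ] turn units [-0.42 -0.04 -0.24]
tool-axis of +fx,+fy,+z (per 40mm): [[0.004, 0.016, -1.0], [1.0, -0.021, 0.004], [-0.021, -1.0, -0.016]]
```

15 N with no further travel at x = -46, so the foot is against the fence. I back off and rise to about 66 mm.

Call:
apply_moves(
  commands=[
    [[0,-0.05,0.25,0,0,0],[0,-0.1,0.2,0,0,0],[0,-0.5,0.05,0,0,0],[0,-0.5,0,0,0,0],[0,-0.2,0,-0.1,0,-0.1],[0,0,0,0,0,0]],
  ],
)

```text
clock: 6.6
eef_pos: [486.4, 69.0, 71.7]
tool_rot: [-1.605, 0.009, 1.808]
force: [-0.0, -0.5, -0.0]
width: 30.1
```

```bash
python3 g.py -60 83 66 3; python3 - <<'E'
from h import *
for n in('side','top'): d=grab(n,n[0]+'4')
i=cv2.imread('pics/s4.png')[150:270,240:400]; j=cv2.imread('pics/t4.png')[130:250,240:400]
cv2.imwrite('pics/c4.png',cv2.resize(np.hstack([i,j]),None,fx=2.5,fy=2.5,interpolation=cv2.INTER_CUBIC))
E
```

```text
now fence [-62.6  85.4  71.7] force fence [-0.2 -0.5 -0. ] tilt/yaw [-91.9   0.5 103.6] w 30.1 t 6.6 q [ 0.19  0.73 -0.59  2.11  0.86  0.53  0.76]
shift units [-0.06  0.14 -0.06] turn units [-0.21 -0.02 -0.1 ]
tool-axis of +fx,+fy,+z (per 40mm): [[0.002, 0.034, -0.999], [1.0, -0.009, 0.002], [-0.009, -0.999, -0.034]]
```

View pics/c4.png

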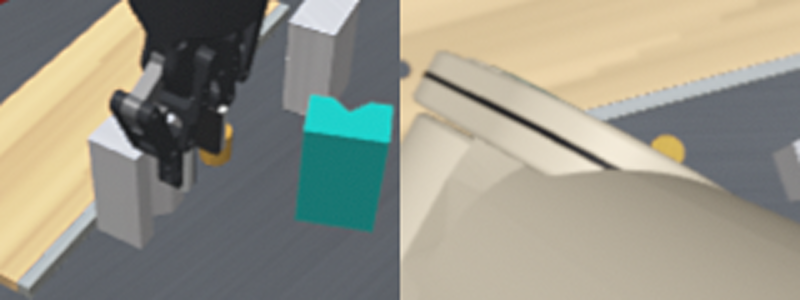

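The V-block stands square and upright against the fence, with the fingertips behind its upper part. Now the high push.

Call:
apply_moves(
  commands=[
    [[-0.02,0.1,-0.15,-0.1,0,0],[-0.02,0.08,-0.15,0,0,0],[0,0,-0.15,0,0,0],[0,0,-0.15,0,0,0],[0,0,-0.15,0,0,0],[0,0,-0.15,0,0,0]],
  ],
)

```text
clock: 7.2
eef_pos: [521.5, 75.2, 60.2]
tool_rot: [-1.604, 0.01, 1.809]
force: [-0.3, 0.1, 1.2]
width: 30.0
```

```bash
python3 g.py -10 84 62 3
```

```text
now fence [-27.   83.1  60.2] force fence [-0.3  0.2  1.2] tilt/yaw [-91.9   0.6 103.6] w 30.0 t 7.2 q [ 0.19  0.78 -0.6   2.02  0.84  0.57  0.8 ]
shift units [ 0.02 -0.03 -0.43] turn units [-0.22 -0.02 -0.12]
tool-axis of +fx,+fy,+z (per 40mm): [[0.002, 0.033, -0.999], [1.0, -0.01, 0.002], [-0.01, -0.999, -0.033]]
```

Call:
apply_moves(
  commands=[
    [[0,-0.02,-0.15,0,0,0],[0,-0.02,-0.15,0,0,0],[0,-0.02,-0.15,0,0,0],[0,-0.02,-0.15,0,0,0],[0,-0.02,-0.12,0,0,0],[0,-0.02,0,0,0,0]],
  ],
)

```text
clock: 7.7
eef_pos: [556.5, 84.4, 66.6]
tool_rot: [-1.609, 0.008, 1.808]
force: [-0.4, -0.3, -0.2]
width: 30.0
```

```bash
python3 g.py -10 84 62 3; python3 - <<'E'
from h import *
for n in('side','top'): d=grab(n,n[0]+'5')
i=cv2.imread('pics/s5.png')[150:270,240:400]; j=cv2.imread('pics/t5.png')[130:250,240:400]
cv2.imwrite('pics/c5.png',cv2.resize(np.hstack([i,j]),None,fx=2.5,fy=2.5,interpolation=cv2.INTER_CUBIC))
E
```

```text
now fence [ 9.1 83.7 66.6] force fence [-0.5 -0.1 -0.2] tilt/yaw [-92.2   0.4 103.6] w 30.0 t 7.7 q [ 0.19  0.81 -0.63  1.92  0.8   0.64  0.86]
shift units [0.01 0.1  0.48] turn units [-0.16 -0.03 -0.09]
tool-axis of +fx,+fy,+z (per 40mm): [[0.003, 0.038, -0.999], [1.0, -0.008, 0.003], [-0.008, -0.999, -0.038]]
```

View pics/c5.png

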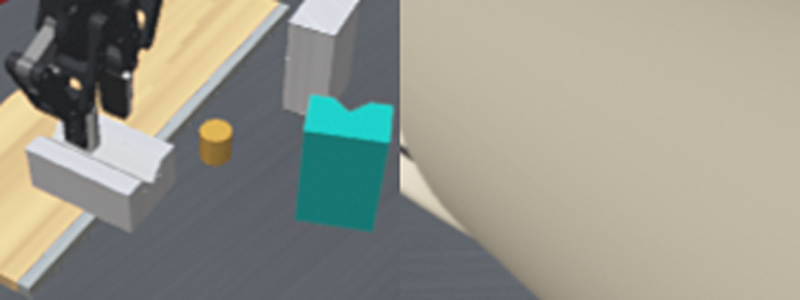

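It has toppled and lies on its back across the fence with the groove up; the fingers are above it. I rise and withdraw to check with a clear view.

Call:
apply_moves(
  commands=[
    [[0,-0.6,0,0,0,0],[0,-0.9,0,0,0,0],[0,-0.9,0,0,0,0],[0,-0.9,0,0,0,0],[0.5,-0.5,0.5,0,0,0],[0.9,0,0.2,0,0,0],[0.9,0,0.2,0,0,0],[0.9,0,0.2,0,0,0]],
  ],
)

```text
clock: 8.47
eef_pos: [475.0, 190.2, 220.3]
tool_rot: [-1.601, 0.015, 1.79]
force: [1.8, 0.5, 0.4]
width: 29.9
```

Call:
apply_moves(
  commands=[
    [[0.9,0,0.2,0,0,0],[0.9,0,0.2,0,0,0],[0.9,0,0.2,0,0,0],[0.9,0,0.2,0,0,0],[0.9,0,0.2,0,0,0],[0.9,0,0.2,0,0,0],[0,0,0,0,0,0]],
  ],
)

```text
clock: 9.05
eef_pos: [368.1, 403.0, 216.8]
tool_rot: [-1.601, 0.013, 1.799]
force: [-0.2, 0.9, 0.3]
width: 29.8
```

```bash
python3 g.py; python3 - <<'E'
from h import *
for n in('side','top'): d=grab(n,n[0]+'6')
i=cv2.imread('pics/s6.png')[140:280,220:420]; j=cv2.imread('pics/t6.png')[130:270,240:440]
cv2.imwrite('pics/c6.png',cv2.resize(np.vstack([j,i]),None,fx=4,fy=2.1,interpolation=cv2.INTER_CUBIC)) if 0 else cv2.imwrite('pics/c6.png',cv2.resize(j,None,fx=4,fy=4,interpolation=cv2.INTER_CUBIC))
E
```

```text
now fence [-98.2 437.9 216.8] force fence [0.  1.  0.3] tilt/yaw [-91.8   0.7 103.1] w 29.8 t 9.05 q [-0.39  0.59 -0.79  1.83  0.56  0.94  0.37]
```

View pics/c6.png

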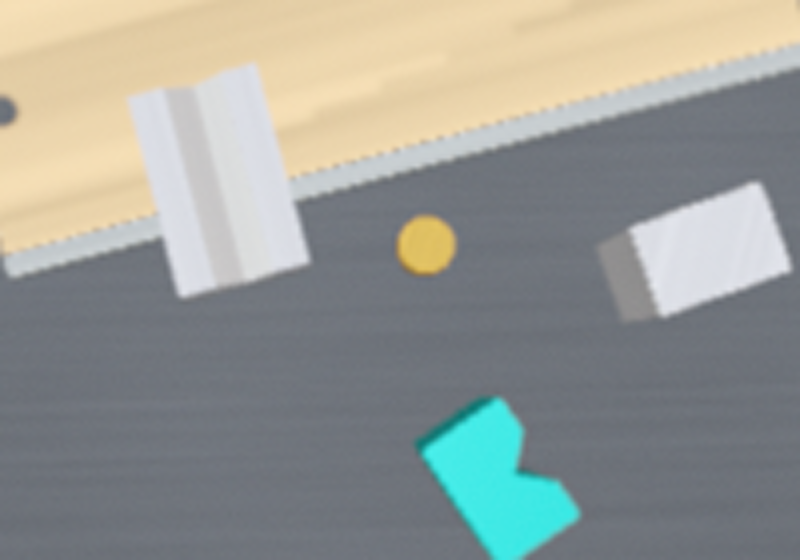

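View pics/s6.png

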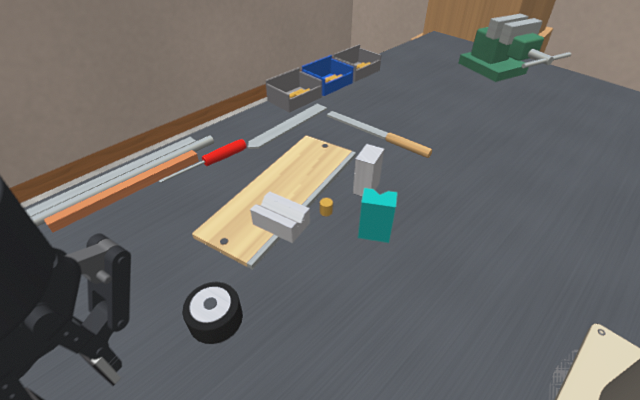

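The V-block lies with its groove up; its corners in the crop are (128,97), (256,64), (310,262) and (180,298). The plain block stands at (710,250) as before. I measure these before handing in.

```bash
python3 - <<'E'
from h import *
d=load('t6');P=lambda x,y,z: atz(d,((x+.5)/4-.5+240,(y+.5)/4-.5+130),z)[:2]
o=np.array([567.54,.94]);a=np.radians(13.74);x=np.array([np.cos(a),np.sin(a)]);y=np.array([-x[1],x[0]])
q=[P(*k,48) for k in[(128,97),(256,64),(310,262),(180,298)]];m=np.mean(q,0);e=q[0]+q[1]-q[2]-q[3]
print('mid',(m-o)@x,(m-o)@y,'ang',np.degrees(np.arctan2(e[1],e[0]))-13.74,[np.linalg.norm(q[i]-q[i-1]) for i in range(4)])
p=np.mean([P(*k,84) for k in[(630,228),(760,182),(791,271),(661,317)]],0);print('plain',p,'moved',np.linalg.norm(p-[524.1,-107.2]))
A=cv2.imread('pics/t0.png').astype(int)[165:215,380:445];B=cv2.imread('pics/t6.png').astype(int)[165:215,380:445];print('plain diff',abs(A-B).max())
E
python3 -c "
from cell import finish_job; print(finish_job())"
```

```text
mid 12.101892406900468 82.28353166931241 ang -0.09394093663768821 [np.float64(84.73851351194357), np.float64(53.818476016460785), np.float64(83.78698744718363), np.float64(54.469841927452784)]
plain [ 524.14075142 -107.04913815] moved 0.15626892730722164
plain diff 4
the job is handed in; nothing more can be done
None
```

The V-block was slid along the bench to the fence, tipped over by a high push, and left on its back across the fence and pad with the groove up. It was never gripped or lifted. The job was handed in at about 9 s, and it reports no verdict.

- **Sliding:** I pushed low on both lands beside the groove until the force reached about 15 N with no further travel. In the picture the block stood square and upright against the fence.
- **V-block at rest:** Its middle is about 12 mm beyond the fence's front face (5–95 mm allowed) and 82 mm from the fence's middle. Its length is square to the fence within about 0.1°. The top outline measures 84 × 54 mm when taken at 48 mm height, which fits lying flat. I did not measure tilt or speed directly.
- **Plain block:** It is unmoved, measuring about 0.2 mm off its start, and the picture there is practically unchanged.
- **Robot:** The gripper was well clear of everything at hand-in.
- **Weak points:** The 12 mm sits about 7 mm inside the 5 mm limit, and the camera calibration is good to about 2 mm. I handed in from the same command as that last measurement.
- **Change of plan:** I meant to tilt the tool 28° for the low push, but joint 6 reached its limit. I used a nearly vertical tool instead.

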